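# Feed one cap from the hand cap feeder

## Robot

A 7-joint arm with a two-finger parallel gripper is mounted at the origin on a cart in front of the work surface, level with it; the furniture and walls round the work are solid. World frame = base frame: x ahead of the robot, y to its left, z up, the work surface at z = 0. Lengths are in m, angles in rad, forces in N, time in s.
With the tool pointing down it reaches from about 0.35 to 0.775 m from the base axis. Payload 3.1 kg.
Tool frame: the origin (TCP) lies at the very end of the fingers, on their centre line; the grasp point (between the pads) lies 19 mm behind it; y points along the fingers, z is the direction in which the jaws open and shut, and the axes are right-handed (so a half turn about y gives the same grasp; the last joint's range is limited). The gripper opens to 85 mm and grips with 20 to 120 N. Pads are 22 mm wide; open, the fingers measure 114 mm over their backs; the gripper's body (76 mm by 85 mm) begins 54 mm behind the grasp point. The pads swing forward as they close: fully open they stand 13 mm farther back than shut.
Start: joints at [-1.333, 0.311, 0.014, 1.512, -0.004, 1.319, -0.027], TCP at [0.152, 0.529, 0.209] pointing down, gripper open.
Joint ranges: [-2.7, 2.7], [-0.3, 1.91], [-1.27, 1.3], [0.12, 2.57], [-1.44, 4.58], [0.2, 2.03], [-3.05, 3.05]. Speed limits (rad/s): [2.79, 2.79, 3.14, 3.14, 3.14, 3.14, 3.14].

## Interface

Orientations are given as a unit quaternion [w, x, y, z].
In Python, from cell import env gives the robot as it stands. The module is installed in compiled form; this text tells all that it offers.
- The arm moves only by the shell command python3 -m crank 'ROWS' [OPENING] [FORCE]. ROWS is JSON, a list of rows, each an object of numbers: "tx", "ty", "tz": the shift along the tool's x, y, z in units of 40 mm (1.0 is 40 mm); "twist": the turn about the tool's y in units of 5 degrees (1.0 is 5 degrees). A call has 1 to 12 rows; each row is the pose to reach, as a shift and turn from the pose commanded when the call began, along the tool's axes at that moment; what a row does not reach only later rows make up. A row lasts 1/10 s, in which the tool goes at most 50 mm and 8.59 degrees, less where a joint would pass 70% of its speed; a pose out of reach is approached as far as the arm can. A call with a gripper value outside its range is refused whole. OPENING is the opening in per cent of the stroke, from 0 (shut) to 100 (fully open), set as the call begins (- or left out, the last holds). The fingers move at their own pace and stop on an object; FORCE is the grip in N (left out, the last holds). Time passes only in rows, so rows that repeat a pose let the fingers close. It gives the time, the measured TCP pose, the force and the opening at its end, in the units of the state.
- env.sense(): the state, without advancing time (a new reading comes with each control period).
- env.grab_frame(name): name is "scene" or "top" or "wrist"; returns the picture (420x560x3 uint8, red, green, blue); there is no depth.
- env.get_calibration(name): a dict with "fov_y" (degrees; the focal length in pixels is half the picture's height over the tangent of half this angle, whatever the lens; pixels are square), "cx", "cy" (the principal point, pixels), "view" (4x4, takes a point from world to camera coordinates). Camera axes: x right, y down, z forward; pixel columns grow to the right and rows downward; lengths in m; the calibration is good to about 2 mm. A picture is of the moment at which its call begins: read the wrist's pose just before it. get_calibration takes no time and is no camera call; for the wrist camera it gives the pose at the moment of the call.
- env.hand_in(): hands the job in, once; it reports no verdict.
The state is a dict: "time": time; "joints": joint angles; "dq": joint speeds; "tau": joint torques, N m; "tool_pos": TCP position; "tcp_rot": TCP orientation; "contact_force": force on the tool from outside, world axes, zero at the start; "ft_torque": the same for the moment, N m; "gripper_width": finger opening in m.
Only numpy, scipy, OpenCV 4.12 (cv2) and the standard library are available. Lean on these libraries where they do the work, as an engineer would, in place of code of your own. Each camera call takes 0.05 s, during which the arm holds its last target.

## Task

Feed one bottle cap: with a fingertip or the outside of the fingers, push on a spoke of the cap feeder's hand wheel and turn it clockwise (seen from above) until the leading cap drops through the outlet into the catch tray, and stop there, so that the other two caps stay up on the deck. Do not take a spoke between the fingers, do not touch or lift the caps, leave everything else on the counter where it is, and finish clear of the wheel.

Things in the scene. Friction and masses are not known exactly. Their poses are not given: they have to be found in the camera images.
- stand: fixed stand of the hand cap feeder: a roughly eight-sided steel deck (corners up to 101 mm from the centre) on four legs, top 50 mm above the counter, with one outlet hole and a grey catch tray below it that juts out. Origin on the counter on the wheel's axis; z up; the outlet lies along its -x axis.
- outlet (a point): centre of the 46 mm outlet hole, at the deck's top face, 58 mm from the wheel's axis
- catch_tray (a point): centre of the inner floor of the catch tray under the outlet (80 x 80 mm outside, walls 3 mm thick and 26 mm high), 3 mm above the counter
- wheel: the feeder's hand wheel, turning about the vertical through its origin, on the counter; z up. Four spokes along its +x, +y, -x, -y, over the deck; boss of radius 20 mm up to 131 mm. Below, eight white vanes every 45 degrees (first under the +x spoke; 5 mm thick, tops at 70 mm) inside a low round rim (radius 78 to 82 mm) form eight pockets and sweep the caps round over the deck.
- spindle: fixed spindle under the wheel; origin on the counter on the axis. The wheel turns on it clockwise only (seen from above), up to 2.9 rad from the start; a stop blocks it the other way. Stiff (0.12 N m, that is 1.5 N at 80 mm from the axis), no spring: it stays where it is left.
- spoke_0 (a point): point on the centreline of one of the wheel's four alike spokes (any may be pushed), 80 mm from the axis, 111 mm above the counter. The spoke is an aluminium bar 12 mm thick, 22 mm high (100 to 122 mm above the counter), ending 96 mm from the axis.
- spoke_1 (a point): point on the centreline of one of the wheel's four alike spokes (any may be pushed), 80 mm from the axis, 111 mm above the counter. The spoke is an aluminium bar 12 mm thick, 22 mm high (100 to 122 mm above the counter), ending 96 mm from the axis.
- spoke_2 (a point): point on the centreline of one of the wheel's four alike spokes (any may be pushed), 80 mm from the axis, 111 mm above the counter. The spoke is an aluminium bar 12 mm thick, 22 mm high (100 to 122 mm above the counter), ending 96 mm from the axis.
- spoke_3 (a point): point on the centreline of one of the wheel's four alike spokes (any may be pushed), 80 mm from the axis, 111 mm above the counter. The spoke is an aluminium bar 12 mm thick, 22 mm high (100 to 122 mm above the counter), ending 96 mm from the axis.
- cap_lead: black ribbed screw cap, 33 mm across, 19 mm high; origin at the centre of its underside. It lies loose on the deck in a wheel pocket, about 3 mm of play, its centre 58 mm from the axis: the leading cap, the first to come over the outlet when the wheel turns clockwise (55 to 110 degrees of turn away). It falls through when it comes roughly over the middle of the hole.
- cap_second: black ribbed screw cap, 33 mm across, 19 mm high; origin at the centre of its underside. In the next pocket, 45 degrees behind the leading cap.
- cap_third: black ribbed screw cap, 33 mm across, 19 mm high; origin at the centre of its underside. In the pocket 90 degrees behind the leading cap.
- tape_roll: bystander: loose roll of tape lying flat, 98 mm across, 25 mm high
- funnel: bystander: loose steel funnel standing on its rim, 101 x 122 mm, 108 mm high
- bottle_a: bystander: full glass bottle standing loose to the right of the feeder, 77 mm across, 222 mm high. (Two fixed spray bottles about 0.25 m tall stand behind the feeder to the right, near x 0.65, y -0.30 and -0.40: keep the gripper clear of them.)

How it is judged:
By the outcome, as a careful person would: the job done as asked, in the order asked, and still so for the second after the job is handed in, with the robot touching nothing.
It also fails if it takes over 56 s, if anything falls off the work surface, if the arm or the gripper's body presses on something with over 40 N, if the wrist force passes 120 N, or if a joint passes its speed limit or range.

## Working session

There is one attempt and no reset: what is moved stays moved. The work goes in short steps, Python scripts to look and compute and a shell command to move; the robot and the scene stay as the last step left them, time stands still between calls to the robot, and variables do not carry over. Pictures are saved under pics/ and viewed, and the job is handed in when it is done.

```bash
mkdir -p pics; python3 - <<'E'
from cell import env
import cv2
s=env.sense();print({k:s[k] for k in('time','tool_pos','tcp_rot','gripper_width')})
for n in('scene','top','wrist'):
    c=env.get_calibration(n);print(n,c)
    cv2.imwrite(f'pics/{n}0.png',env.grab_frame(n)[:,:,::-1])
E
```

```text
{'time': 0.0, 'tool_pos': array([0.15167976, 0.52785277, 0.20751068]), 'tcp_rot': array([-0.69936167,  0.70104268, -0.09864694,  0.09849465]), 'gripper_width': 0.08557708699339303}
scene {'fov_y': 49.60267716084092, 'cx': 272.5381329873317, 'cy': 204.06607541902744, 'view': array([[ 0.65144306, -0.75834522,  0.02311874, -0.52862225],
       [-0.41472829, -0.38145032, -0.82613322,  0.25467556],
       [ 0.63531282,  0.52859075, -0.56300038,  0.77924021],
       [ 0.        ,  0.        ,  0.        ,  1.        ]])}
top {'fov_y': 42.433083177638565, 'cx': 270.9430600551323, 'cy': 213.0979049117833, 'view': array([[-0.07862532, -0.99688728,  0.00581387, -0.16680357],
       [-0.97666297,  0.07585835, -0.20093518,  0.59477089],
       [ 0.1998687 , -0.02147679, -0.97958729,  1.03038243],
       [ 0.        ,  0.        ,  0.        ,  1.        ]])}
wrist {'fov_y': 60.365624269910164, 'cx': 280.36596693133725, 'cy': 208.79776665218924, 'view': array([[ 0.27499831,  0.96144153, -0.00247416, -0.54919176],
       [ 0.92467824, -0.26377643,  0.2745763 , -0.0370823 ],
       [ 0.26333643, -0.07779582, -0.96156213,  0.37830342],
       [ 0.        ,  0.        ,  0.        ,  1.        ]])}
```

View pics/scene0.png

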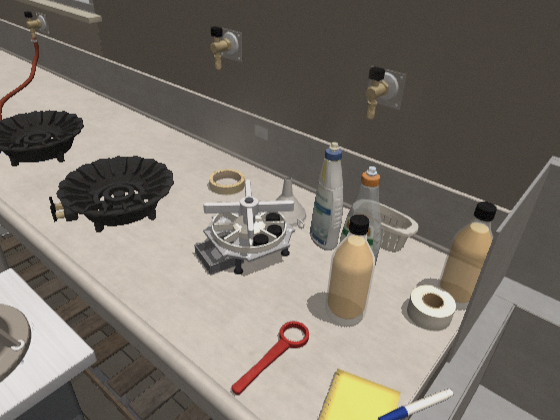

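View pics/top0.png

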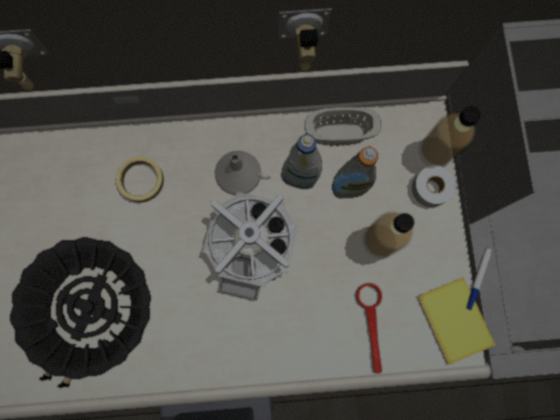

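```bash
python3 - <<'E'
import cv2
a=cv2.imread('pics/top0.png')[180:310,190:310];cv2.imwrite('pics/topc.png',cv2.resize(a,None,fx=5,fy=4.6 and 5,interpolation=3)[:600])
a=cv2.imread('pics/scene0.png')[165:285,180:320];cv2.imwrite('pics/scenec.png',cv2.resize(a,None,fx=5,fy=5,interpolation=3))
E
```

```text
(no output)
```

View pics/topc.png

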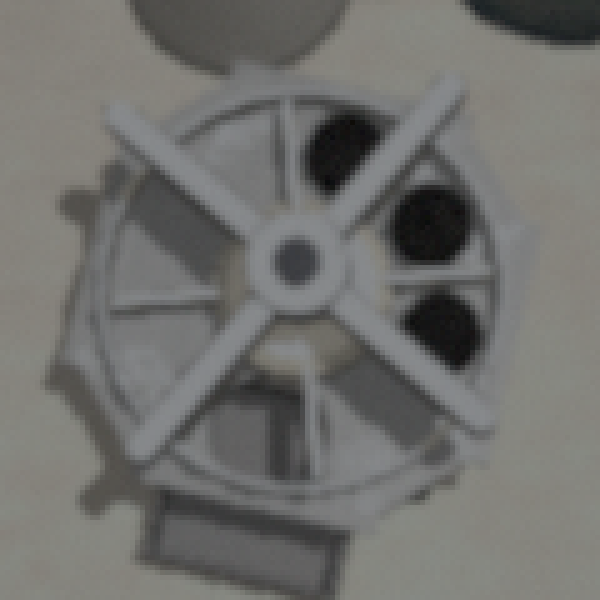

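View pics/scenec.png

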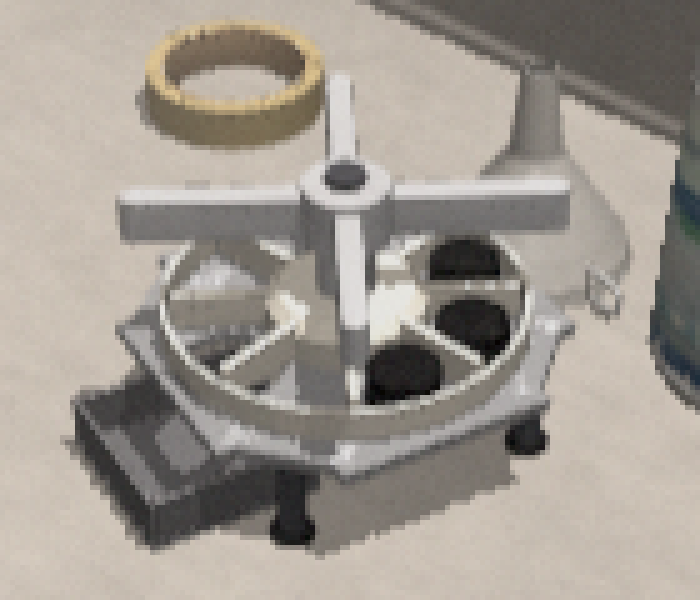

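```bash
cat > h.py <<'E'
import numpy as np
from cell import env
def ray(n,u,v,z,c=None):
    c=c or env.get_calibration(n);f=210/np.tan(np.radians(c['fov_y']/2));V=c['view'];R=V[:3,:3];t=V[:3,3]
    o=-R.T@t;d=R.T@np.array([(u-c['cx'])/f,(v-c['cy'])/f,1]);return o+d*(z-o[2])/d[2]
def proj(n,p,c=None):
    c=c or env.get_calibration(n);f=210/np.tan(np.radians(c['fov_y']/2));V=c['view'];q=V[:3,:3]@p+V[:3,3]
    return q[:2]/q[2]*f+[c['cx'],c['cy']]
E
python3 - <<'E'
from h import *
T=lambda u,v,z:ray('top',190+u/5,180+v/5,z)
S=lambda u,v,z:ray('scene',180+u/5,165+v/5,z)
h=T(297,260,.131);print('hub',h,S(346,178,.131))
P=[T(*p,.122) for p in((113,112),(455,85),(483,423),(138,448))]
print('mean',np.mean(P,0))
h=np.mean(P,0)
for p in P: d=p-h;print('sp',p,np.hypot(*d[:2]),np.degrees(np.arctan2(d[1],d[0])))
for n,p in zip('321',((345,155),(437,222),(444,330))):
    q=T(*p,.069);d=q-h;print('cap',n,q,np.hypot(*d[:2]),np.degrees(np.arctan2(d[1],d[0])))
for p in((345,540),(335,595),(140,555),(150,495)):
    q=T(*p,.026);print('tray',q,q-h)
print('outlet hole', T(262,440,.05)-h)
q=ray('top',237,165,.1);print('funnel',q);print('tape',ray('top',139,178,.025));print('bottle',ray('top',403,222,.222),ray('scene',358,228,.222))
print(env.sense()['time'])
from scipy.spatial.transform import Rotation as R
q=env.sense()['tcp_rot'];print(R.from_quat(np.r_[q[1:],q[0]]).as_matrix())
E
```

```text
hub [ 0.53275917 -0.16814528  0.131     ] [ 0.53006321 -0.17336448  0.131     ]
mean [ 0.53243886 -0.16794223  0.122     ]
sp [ 0.59686458 -0.10199738  0.122     ] 0.09219216867707294 45.667601439691396
sp [ 0.59732731 -0.23303159  0.122     ] 0.0919083004328299 -45.08856800658341
sp [ 0.46741466 -0.23278195  0.122     ] 0.09182775512874808 -135.0813948131931
sp [ 0.4681489  -0.10395799  0.122     ] 0.09070381269256798 135.13655412495
cap 3 [ 0.58440897 -0.18901519  0.069     ] 0.05607996165512513 -22.071684285619178
cap 2 [ 0.5543538  -0.22355653  0.069     ] 0.05977638073084224 -68.49297128009289
cap 1 [ 0.51086609 -0.22279938  0.069     ] 0.05894652003505434 -111.4674126708585
tray [ 0.43454945 -0.17718252  0.026     ] [-0.09788941 -0.00924029 -0.096     ]
tray [ 0.41290161 -0.17152695  0.026     ] [-0.11953726 -0.00358472 -0.096     ]
tray [ 0.4350312  -0.09409066  0.026     ] [-0.09740766  0.07385157 -0.096     ]
tray [ 0.45884337 -0.09956498  0.026     ] [-0.0735955   0.06837725 -0.096     ]
outlet hole [-0.05736955  0.02057878 -0.072     ]
funnel [ 0.67401107 -0.15252581  0.1       ]
tape [0.68417934 0.0581258  0.025     ]
bottle [ 0.51408582 -0.43308435  0.222     ] [ 0.4918874  -0.44868114  0.222     ]
0.15
[[ 9.61139716e-01 -4.81691050e-04  2.76061974e-01]
 [-2.76062392e-01 -1.80587945e-03  9.61138020e-01]
 [ 3.55630645e-05 -9.99998253e-01 -1.86867925e-03]]
```

View pics/wrist0.png

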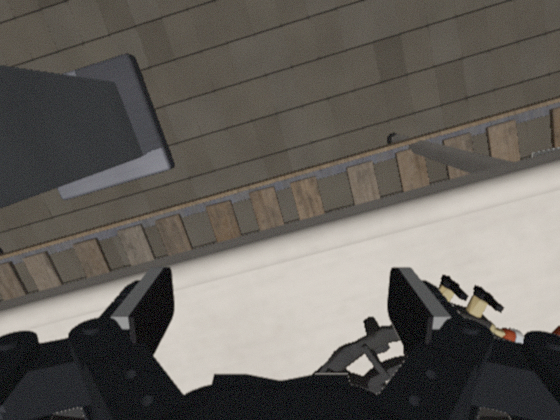

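```bash
cat >> h.py <<'E'
from scipy.spatial.transform import Rotation as Ro
def rows(pts):
    s=env.sense();q=s['tcp_rot'];M=Ro.from_quat(np.r_[q[1:],q[0]]).as_matrix()
    yz=np.degrees(np.arctan2(M[1,2],M[0,2]))
    print('t',s['time'],'pos',s['tool_pos'].round(4),'yawz',yz.round(2),'F',np.round(s['contact_force'],2),'w',s['gripper_width'])
    for x,y,z,a in pts:
        d=M.T@(np.array([x,y,z])-s['tool_pos'])/.04;print(d.round(2),'twist',round((yz-a)/5,2))
E
python3 -c "
from h import *
rows([(.38,.2,.215,60),(.4985,-.2435,.2,45)])"
```

```text
t 0.15 pos [0.1517 0.5281 0.2077] yawz 73.97 F [-0.44  0.09  0.34] w 0.08508923191392204
[ 7.75 -0.17 -6.31] twist 2.79
[ 13.66   0.22 -16.15] twist 5.79
```

```bash
python3 -m crank '[{"tx":1,"tz":-0.8,"twist":0.5},{"tx":2,"tz":-1.6,"twist":1},{"tx":3,"tz":-2.4,"twist":1.4},{"tx":4,"tz":-3.2,"twist":1.8},{"tx":5,"tz":-4,"twist":2.2},{"tx":6,"tz":-4.8,"twist":2.5},{"tx":7,"tz":-5.6,"twist":2.8},{"tx":7.7,"tz":-6.3,"twist":2.8},{"tx":8.2,"tz":-7.2,"twist":3.4},{"tx":8.8,"tz":-8.2,"twist":4},{"tx":9.3,"tz":-9.0,"twist":4.6},{"tx":9.8,"tz":-9.8,"twist":5.2}]' 0 20
python3 -c "
from h import *
rows([(.4985,-.2435,.2,45)])"
```

```text
t 0.15 pos [0.1517 0.5281 0.2077] yawz 73.97 F [-0.44  0.09  0.34] w 0.08508923191392204
[ 13.66   0.22 -16.15] twist 5.79validation failed for argument at $[0]...
```

```bash
python3 -m crank '[{"tx":1.0,"ty":0.0,"tz":-0.8,"twist":0.5}]' 0 20; echo
```

```text
time: 0.25
tool_pos: [0.1745, 0.4921, 0.2073]
tcp_rot: [0.699, -0.698, 0.112, -0.108]
contact_force: [1.1, -0.9, -0.1]
gripper_width: 0.0731
```

```bash
python3 -m crank '[{"tx":1.0,"ty":0,"tz":-0.8,"twist":0.5},{"tx":2,"ty":0,"tz":-1.6,"twist":1},{"tx":3,"ty":0,"tz":-2.4,"twist":1.4},{"tx":4,"ty":0,"tz":-3.2,"twist":1.8},{"tx":5,"ty":0,"tz":-4,"twist":2.2},{"tx":6,"ty":0,"tz":-4.8,"twist":2.5},{"tx":6.8,"ty":0,"tz":-5.5,"twist":2.8},{"tx":7.4,"ty":0,"tz":-6.4,"twist":3.4},{"tx":8.0,"ty":0,"tz":-7.4,"twist":4},{"tx":8.6,"ty":0,"tz":-8.4,"twist":4.6},{"tx":9.0,"ty":0,"tz":-9.2,"twist":5},{"tx":9.0,"ty":0,"tz":-9.2,"twist":5}]' 0 20
python3 -c "
from h import *
rows([(.4985,-.2435,.2,45)])"
```

```text
time: 1.45
tool_pos: [0.4055, 0.0182, 0.2088]
tcp_rot: [-0.655, 0.656, -0.266, 0.267]
contact_force: [1.0, 1.4, 0.3]
gripper_width: 0.0001
t 1.45 pos [0.4055 0.0182 0.2088] yawz 45.8 F [1.04 1.37 0.32] w 7.138177088379592e-05
[ 6.23  0.23 -3.07] twist 0.16
```

```bash
python3 -m crank '[{"tx":0.8,"ty":0,"tz":-0.4,"twist":0},{"tx":1.6,"ty":0,"tz":-0.8,"twist":0},{"tx":2.4,"ty":0,"tz":-1.2,"twist":0},{"tx":3.2,"ty":0,"tz":-1.6,"twist":0},{"tx":4.0,"ty":0,"tz":-2.0,"twist":0},{"tx":4.8,"ty":0,"tz":-2.4,"twist":0},{"tx":5.5,"ty":0,"tz":-2.8,"twist":0.1},{"tx":6.2,"ty":0,"tz":-3.05,"twist":0.15},{"tx":6.2,"ty":0,"tz":-3.05,"twist":0.15},{"tx":6.2,"ty":0,"tz":-3.05,"twist":0.15}]'
python3 - <<'E'
from h import *
import cv2
rows([(.4985,-.2435,.09,45)])
for n in('scene','top','wrist'): cv2.imwrite(f'pics/{n}1.png',env.grab_frame(n)[:,:,::-1])
a=cv2.imread('pics/top1.png')[180:310,190:310];b=cv2.imread('pics/wrist1.png')
cv2.imwrite('pics/c1.png',np.hstack([cv2.resize(a,(388,420)),cv2.resize(cv2.imread('pics/scene1.png')[145:285,180:320],(412,420))]))
E
```

```text
time: 2.45
tool_pos: [0.5008, -0.2343, 0.2078]
tcp_rot: [0.655, -0.655, 0.267, -0.266]
contact_force: [0.4, 0.9, -0.6]
gripper_width: 0.0003
t 2.45 pos [ 0.5008 -0.2343  0.2078] yawz 45.7 F [ 0.36  0.89 -0.56] w 0.00025805630970627684
[ 0.12  2.95 -0.2 ] twist 0.14
```

View pics/c1.png

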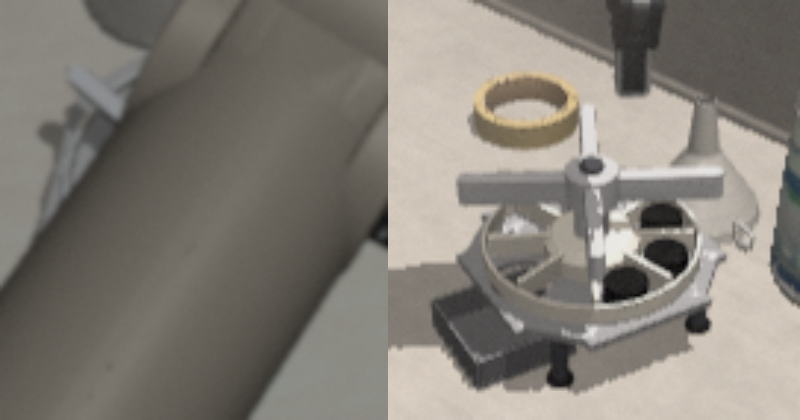

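View pics/wrist1.png

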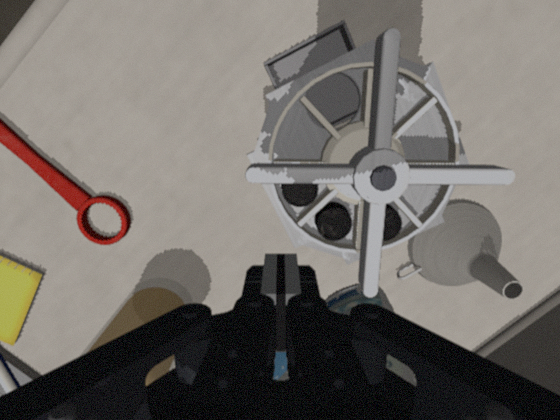

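```bash
python3 - <<'E'
from h import *
import cv2
print('hub',ray('wrist',383,177,.131))
P=[ray('wrist',*p,.122) for p in((389,33),(250,173),(513,177),(370,291))]
h=np.mean(P,0);print('mean',h)
for p in P: d=p-h;print('sp',p.round(3),np.hypot(*d[:2]),np.degrees(np.arctan2(d[1],d[0])))
for p in ((301,192),(334,220)):
    d=ray('wrist',*p,.069)-h;print('cap',np.hypot(*d[:2]),np.degrees(np.arctan2(d[1],d[0])))
print('tcp px',proj('wrist',env.sense()['tool_pos']))
for p in((263,66),(345,21),(356,47)): 
    q=ray('wrist',*p,.026);print('tray',q-h)
h=np.array([.531,-.170,0])
for p in ((.531,-.17,.131),(.463,-.238,.122)):print(proj('wrist',np.array(p)),proj('top',np.array(p)),proj('scene',np.array(p)))
a=cv2.imread('pics/wrist1.png')[10:260,230:530];cv2.imwrite('pics/w1c.png',cv2.resize(a,(720,600),interpolation=3))
E
```

```text
hub [ 0.53409171 -0.16629786  0.131     ]
mean [ 0.53453584 -0.16606924  0.122     ]
sp [ 0.468 -0.103  0.122] 0.09134065620656465 136.72924686194082
sp [ 0.47  -0.231  0.122] 0.09175746132079436 -134.8855558821048
sp [ 0.601 -0.1    0.122] 0.09401590654700338 44.97126232731353
sp [ 0.599 -0.23   0.122] 0.09106998460141943 -44.686861514941484
cap 0.05806700340496259 -108.72867487608461
cap 0.05523414906967651 -68.5592923263997
tcp px [278.8650158  251.84452759]
tray [-0.11818412 -0.0051697  -0.096     ]
tray [-0.09448125  0.07202694 -0.096     ]
tray [-0.0719649   0.06524217 -0.096     ]
[375.90110158 177.51258213] [250.45579099 232.84914268] [248.33242753 199.811345  ]
[236.23320961 172.91544881] [289.58827087 266.73968149] [249.94342355 231.29158366]
```

View pics/w1c.png

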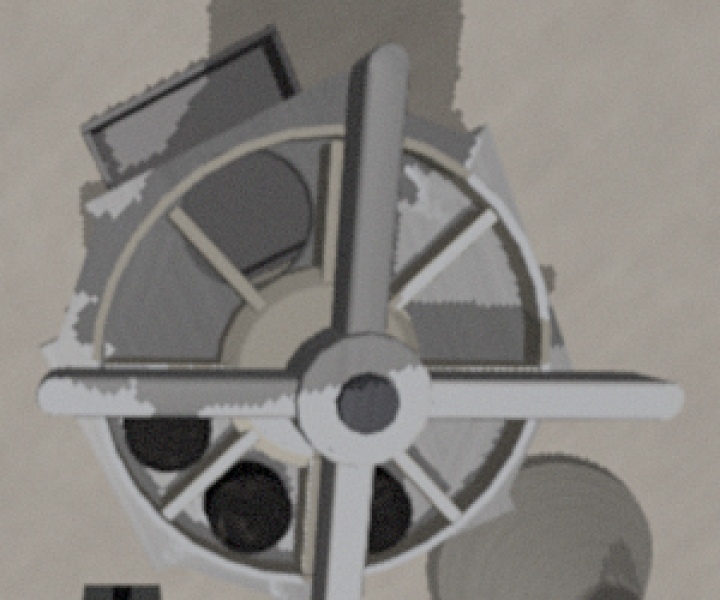

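```bash
python3 - <<'E'
from h import *
h=np.array([.5335,-.168,0]);c=env.get_calibration('wrist')
for p in ((334.2,98.3),):
    d=ray('wrist',*p,.05)-h;print('hole',np.hypot(*d[:2]),np.degrees(np.arctan2(d[1],d[0])))
for a in(155,160,165):
  print(a,[np.round((proj('wrist',h+[.058*np.cos(np.radians(a))+.023*np.cos(t),.058*np.sin(np.radians(a))+.023*np.sin(t),.05])-[230,10])*2.4) for t in np.radians(np.arange(0,360,60))])
def P(phi,r,off): 
    u=np.array([np.cos(np.radians(phi)),np.sin(np.radians(phi))]);t=np.array([-u[1],u[0]]);return h[:2]+r*u+off*t
print(P(225,.075,.028)); rows([(*P(225,.075,.028),.092,45)])
E
```

```text
hole 0.058023567883516945 158.3016511567747
155 [array([301., 256.]), array([323., 192.]), array([280., 142.]), array([216., 159.]), array([196., 225.]), array([239., 272.])]
160 [array([288., 262.]), array([309., 198.]), array([266., 148.]), array([202., 165.]), array([183., 230.]), array([226., 277.])]
165 [array([275., 268.]), array([296., 204.]), array([253., 155.]), array([189., 172.]), array([170., 237.]), array([213., 284.])]
[ 0.50026598 -0.240832  ]
t 2.6 pos [ 0.5011 -0.2328  0.2084] yawz 45.86 F [0.05 0.22 0.27] w 0.00020789391641444076
[ 0.13  2.91 -0.16] twist 0.17
```

```bash
python3 -m crank '[{"tx":0.1,"ty":0.6,"tz":-0.1,"twist":0.15},{"tx":0.13,"ty":1.2,"tz":-0.15,"twist":0.15},{"tx":0.13,"ty":1.8,"tz":-0.15,"twist":0.15},{"tx":0.13,"ty":2.4,"tz":-0.15,"twist":0.15},{"tx":0.13,"ty":2.9,"tz":-0.15,"twist":0.15},{"tx":0.13,"ty":2.9,"tz":-0.15,"twist":0.15},{"tx":0.13,"ty":2.9,"tz":-0.15,"twist":0.15}]'
cat >> h.py <<'E'
h=np.array([.5335,-.168,0])
def P(phi,r,off):
    u=np.array([np.cos(np.radians(phi)),np.sin(np.radians(phi))]);t=np.array([-u[1],u[0]]);return h[:2]+r*u+off*t
E
python3 - <<'E'
from h import *
import cv2
rows([(*P(f,.075,.017),.092,f-180) for f in (225,219,213,207,201,195,189,183,177,171,165)])
for n in('scene','wrist'): cv2.imwrite(f'pics/{n}2.png',env.grab_frame(n)[:,:,::-1])
cv2.imwrite('pics/c2.png',np.hstack([cv2.resize(cv2.imread('pics/wrist2.png'),(440,330)),cv2.resize(cv2.imread('pics/scene2.png')[155:275,180:310],(357,330))]))
E
```

```text
time: 3.3
tool_pos: [0.5008, -0.2416, 0.0931]
tcp_rot: [0.654, -0.653, 0.27, -0.27]
contact_force: [0.2, -1.3, 0.1]
gripper_width: -0.0002
t 3.3 pos [ 0.5008 -0.2416  0.0931] yawz 45.06 F [ 0.2  -1.35  0.11] w -0.0001872059872476846
[-0.3   0.03  0.01] twist 0.01
[-0.5   0.03 -0.03] twist 1.21
[-0.7   0.03 -0.04] twist 2.41
[-0.9   0.03 -0.03] twist 3.61
[-1.1   0.03 -0.  ] twist 4.81
[-1.29  0.03  0.05] twist 6.01
[-1.48  0.03  0.11] twist 7.21
[-1.66  0.03  0.2 ] twist 8.41
[-1.83  0.03  0.31] twist 9.61
[-1.99  0.03  0.44] twist 10.81
[-2.13  0.03  0.58] twist 12.01
```

View pics/c2.png

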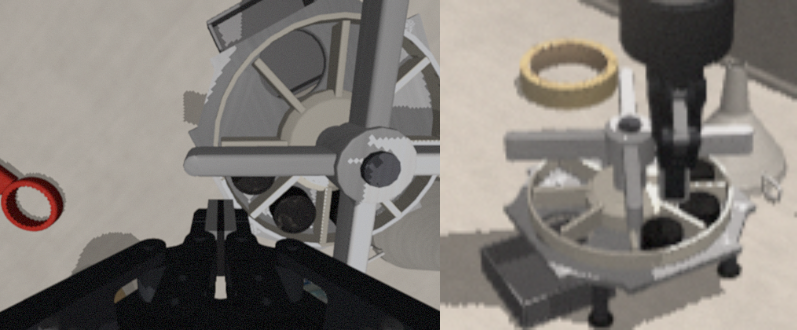

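```bash
python3 -m crank '[{"tx":-0.15,"ty":0.03,"tz":0,"twist":0},{"tx":-0.3,"ty":0.03,"tz":0,"twist":0},{"tx":-0.4,"ty":0.03,"tz":-0.01,"twist":0.6},{"tx":-0.5,"ty":0.03,"tz":-0.03,"twist":1.2},{"tx":-0.6,"ty":0.03,"tz":-0.04,"twist":1.8},{"tx":-0.7,"ty":0.03,"tz":-0.04,"twist":2.4},{"tx":-0.8,"ty":0.03,"tz":-0.04,"twist":3},{"tx":-0.9,"ty":0.03,"tz":-0.03,"twist":3.6},{"tx":-1,"ty":0.03,"tz":-0.02,"twist":4.2},{"tx":-1.1,"ty":0.03,"tz":0,"twist":4.8},{"tx":-1.2,"ty":0.03,"tz":0.02,"twist":5.4},{"tx":-1.29,"ty":0.03,"tz":0.05,"twist":6}]'
python3 - <<'E'
from h import *
import cv2
rows([(*P(f,.075,.017),.092,f-180) for f in (195,192,189,183,177,171,165,159,153)])
for n in('scene','wrist'): cv2.imwrite(f'pics/{n}3.png',env.grab_frame(n)[:,:,::-1])
cv2.imwrite('pics/c3.png',np.hstack([cv2.resize(cv2.imread('pics/wrist3.png'),(440,330)),cv2.resize(cv2.imread('pics/scene3.png')[155:275,180:310],(357,330))]))
E
```

```text
time: 4.6
tool_pos: [0.4651, -0.2058, 0.0921]
tcp_rot: [-0.56, 0.561, -0.431, 0.432]
contact_force: [-0.4, -2.0, 0.9]
gripper_width: 0.0
t 4.6 pos [ 0.4651 -0.2058  0.0921] yawz 14.81 F [-0.35 -1.96  0.91] w 1.856315464781574e-06
[-0.04  0.    0.02] twist -0.04
[-0.14  0.    0.  ] twist 0.56
[-0.24  0.   -0.01] twist 1.16
[-0.44  0.   -0.03] twist 2.36
[-0.64  0.   -0.02] twist 3.56
[-0.84  0.    0.01] twist 4.76
[-1.04  0.    0.06] twist 5.96
[-1.23  0.    0.13] twist 7.16
[-1.41  0.    0.21] twist 8.36
```

View pics/c3.png

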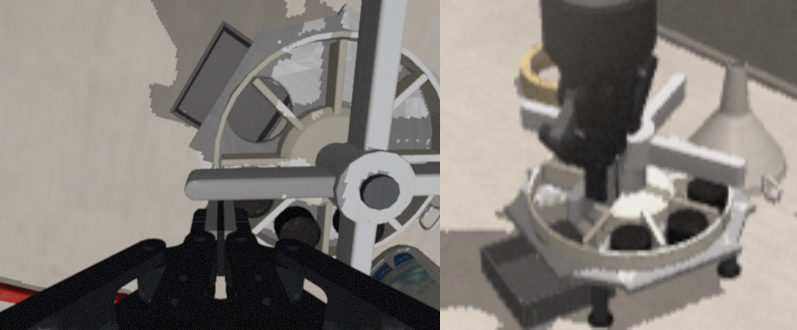

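```bash
python3 -m crank '[{"tx":-0.14,"ty":0,"tz":0,"twist":0.6},{"tx":-0.24,"ty":0,"tz":-0.01,"twist":1.2},{"tx":-0.34,"ty":0,"tz":-0.02,"twist":1.8},{"tx":-0.44,"ty":0,"tz":-0.03,"twist":2.4},{"tx":-0.54,"ty":0,"tz":-0.03,"twist":3},{"tx":-0.64,"ty":0,"tz":-0.02,"twist":3.6},{"tx":-0.74,"ty":0,"tz":0,"twist":4.2},{"tx":-0.84,"ty":0,"tz":0.01,"twist":4.8},{"tx":-0.94,"ty":0,"tz":0.04,"twist":5.4},{"tx":-1.04,"ty":0,"tz":0.06,"twist":6},{"tx":-1.14,"ty":0,"tz":0.09,"twist":6.6},{"tx":-1.23,"ty":0,"tz":0.13,"twist":7.2}]'
python3 - <<'E'
from h import *
import cv2
rows([(*P(f,.075,.017),.092,f-180) for f in (159,156,153,150,147,144,141,138,135)])
for n in('scene','wrist'): cv2.imwrite(f'pics/{n}4.png',env.grab_frame(n)[:,:,::-1])
cv2.imwrite('pics/c4.png',np.hstack([cv2.resize(cv2.imread('pics/wrist4.png'),(440,330)),cv2.resize(cv2.imread('pics/scene4.png')[155:275,180:310],(357,330))]))
E
```

```text
time: 5.9
tool_pos: [0.4574, -0.1563, 0.0917]
tcp_rot: [-0.4, 0.4, -0.583, 0.583]
contact_force: [-0.9, -1.4, 0.9]
gripper_width: -0.0
t 5.9 pos [ 0.4574 -0.1563  0.0917] yawz -21.1 F [-0.93 -1.41  0.86] w -1.9889966777008674e-05
[ 0.01 -0.01  0.01] twist -0.02
[-0.08 -0.01 -0.01] twist 0.58
[-0.18 -0.01 -0.03] twist 1.18
[-0.28 -0.01 -0.04] twist 1.78
[-0.38 -0.01 -0.04] twist 2.38
[-0.48 -0.01 -0.04] twist 2.98
[-0.59 -0.01 -0.03] twist 3.58
[-0.69 -0.01 -0.02] twist 4.18
[-0.78 -0.01 -0.01] twist 4.78
```

View pics/c4.png

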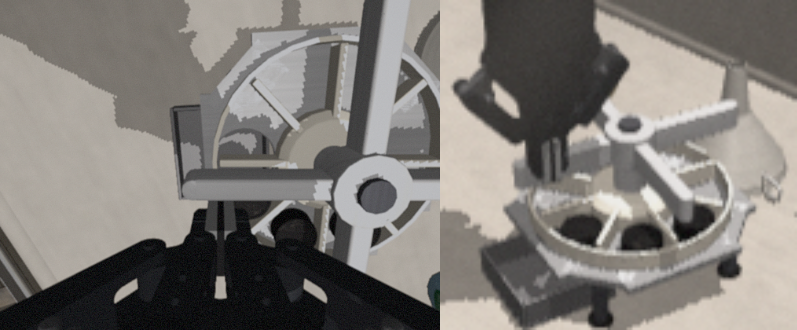

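```bash
python3 -m crank '[{"tx":-0.08,"ty":0,"tz":-0.01,"twist":0.6},{"tx":-0.18,"ty":0,"tz":-0.03,"twist":1.2},{"tx":-0.28,"ty":0,"tz":-0.04,"twist":1.8},{"tx":-0.38,"ty":0,"tz":-0.04,"twist":2.4},{"tx":-0.48,"ty":0,"tz":-0.04,"twist":3},{"tx":-0.48,"ty":0,"tz":-0.04,"twist":3}]'
cat > look.py <<'E'
from h import *
import cv2,sys
n=sys.argv[1]
rows([(*P(f,.075,.017),.092,f-180) for f in (144,142,140,138,136,134,132,130)])
cv2.imwrite('pics/c%s.png'%n,np.hstack([cv2.resize(env.grab_frame('wrist')[:,:,::-1],(440,330)),cv2.resize(env.grab_frame('scene')[155:275,180:310,::-1],(357,330))]))
E
python3 look.py 5
```

```text
time: 6.6
tool_pos: [0.463, -0.1368, 0.0913]
tcp_rot: [0.322, -0.322, 0.63, -0.629]
contact_force: [0.9, 0.5, 0.6]
gripper_width: -0.0
t 6.6 pos [ 0.463  -0.1368  0.0913] yawz -35.89 F [0.85 0.53 0.57] w -1.1842960848212619e-05
[ 0.02 -0.02  0.01] twist 0.02
[-0.05 -0.02 -0.  ] twist 0.42
[-0.11 -0.02 -0.02] twist 0.82
[-0.18 -0.02 -0.03] twist 1.22
[-0.25 -0.02 -0.03] twist 1.62
[-0.31 -0.02 -0.04] twist 2.02
[-0.38 -0.02 -0.04] twist 2.42
[-0.45 -0.02 -0.04] twist 2.82
```

View pics/c5.png

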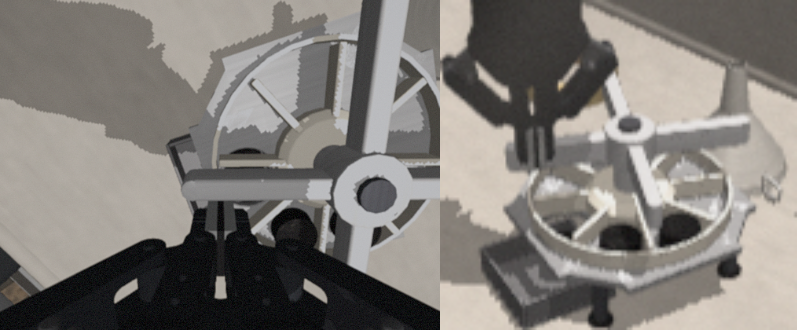

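```bash
python3 - <<'E'
from cell import env
import cv2
a=env.grab_frame('scene')[205:275,180:310,::-1];cv2.imwrite('pics/s5.png',cv2.resize(a,(780,420),interpolation=2))
E
```

```text
(no output)
```

View pics/s5.png

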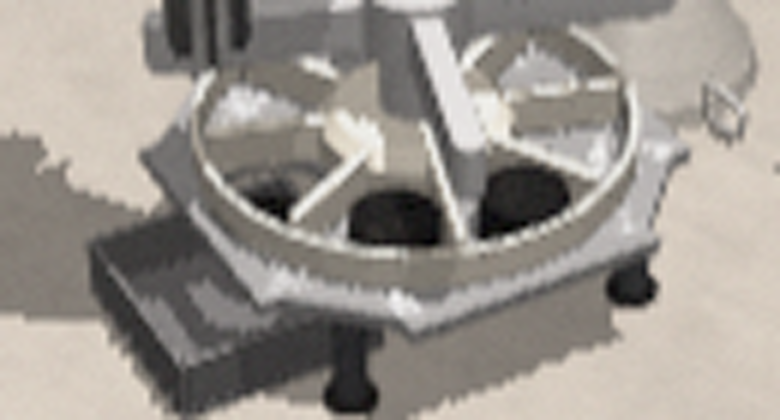

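```bash
python3 -m crank '[{"tx":0.3,"ty":0,"tz":0,"twist":0},{"tx":0.5,"ty":0,"tz":0,"twist":0},{"tx":0.5,"ty":-0.8,"tz":0,"twist":0},{"tx":0.5,"ty":-1.6,"tz":0,"twist":0},{"tx":0.5,"ty":-2.4,"tz":0,"twist":0},{"tx":1.2,"ty":-3,"tz":0,"twist":0},{"tx":1.8,"ty":-3,"tz":0,"twist":0},{"tx":1.8,"ty":-3,"tz":0,"twist":0}]'
python3 - <<'E'
from cell import env
import cv2
cv2.imwrite('pics/w6.png',env.grab_frame('wrist')[:,:,::-1])
a=env.grab_frame('scene')[165:275,180:320,::-1];cv2.imwrite('pics/s6.png',cv2.resize(a,(764,600),interpolation=2))
E
```

```text
time: 7.55
tool_pos: [0.418, -0.2003, 0.2126]
tcp_rot: [-0.319, 0.318, -0.631, 0.632]
contact_force: [-0.9, -1.1, -0.3]
gripper_width: -0.0003
```

View pics/w6.png

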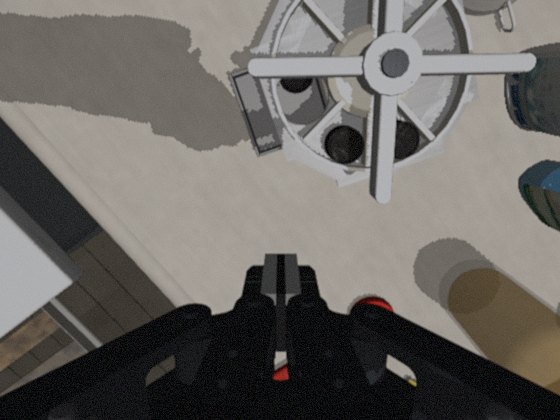

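View pics/s6.png

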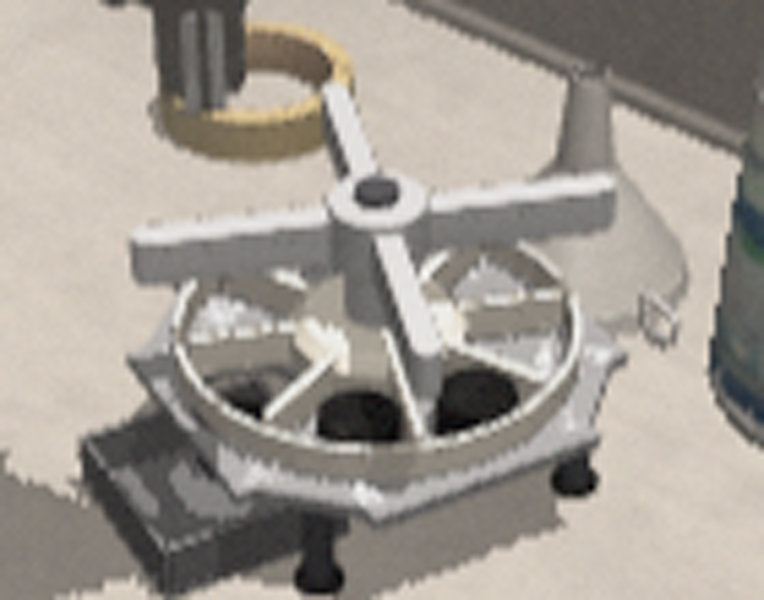

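```bash
python3 - <<'E'
from h import *
import cv2
a=cv2.imread('pics/w6.png')[40:180,220:400];cv2.imwrite('pics/w6c.png',cv2.resize(a,(770,600),interpolation=2))
for z in(.022,.069):
  for an in(150,160,170):
    c=h+[.058*np.cos(np.radians(an)),.058*np.sin(np.radians(an)),z]
    print(z,an,((proj('wrist',c)-[220,40])*4.28).round(), ((proj('wrist',c+[0.0165,0,0])-proj('wrist',c))*4.28).round(),((proj('scene',c)-[180,165])*5.46).round())
E
```

```text
0.022 150 [335. 220.] [ 62. -47.] [238. 434.]
0.022 160 [343. 267.] [ 62. -46.] [246. 449.]
0.022 170 [359. 311.] [ 61. -46.] [259. 463.]
0.069 150 [347. 210.] [ 72. -55.] [233. 341.]
0.069 160 [356. 265.] [ 71. -54.] [242. 356.]
0.069 170 [374. 316.] [ 71. -53.] [255. 369.]
```

View pics/w6c.png

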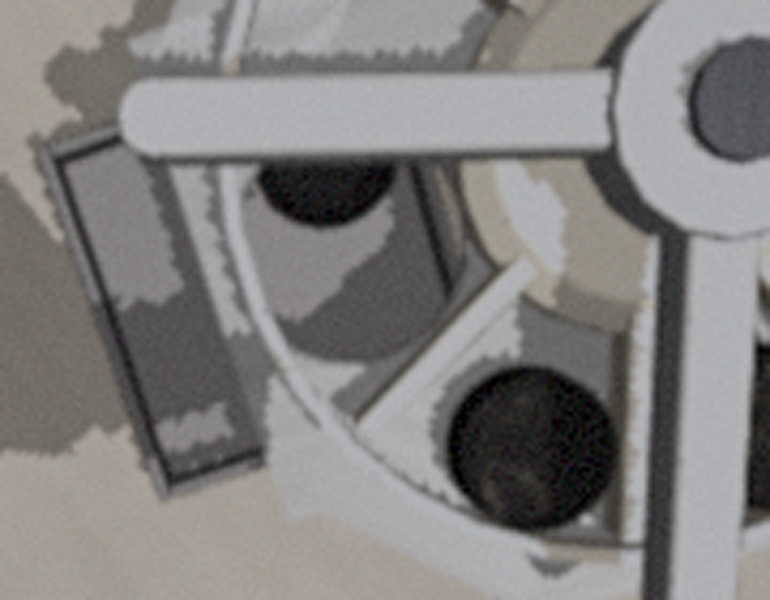

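```bash
python3 - <<'E'
from h import *
for z in (.022,.04,.069):
    d=ray('wrist',220+325/4.28,40+157/4.28,z)-h
    a=np.radians(160);print(z,d[:2]@[np.cos(a),np.sin(a)],d[:2]@[-np.sin(a),np.cos(a)])
rows([(.36,.0,.24,-36),(.36,.16,.24,-10)])
E
```

```text
0.022 0.05580999338089956 -0.023116358860214174
0.04 0.0568778156443403 -0.022032585611934857
0.069 0.058598195957661574 -0.020286506489707055
t 7.65 pos [ 0.4201 -0.1962  0.2113] yawz -36.17 F [ 0.32  0.21 -0.77] w -6.995217230912645e-05
[-3.07 -0.71 -4.11] twist -0.03
[-6.3  -0.7  -6.47] twist -5.23
```

```bash
python3 -m crank '[{"tx":-0.5,"ty":-0.5,"tz":-0.6,"twist":0},{"tx":-1,"ty":-0.6,"tz":-1.3,"twist":0},{"tx":-1.5,"ty":-0.7,"tz":-2,"twist":0},{"tx":-2.0,"ty":-0.7,"tz":-2.7,"twist":0},{"tx":-2.5,"ty":-0.7,"tz":-3.4,"twist":0},{"tx":-3.1,"ty":-0.7,"tz":-4.1,"twist":0},{"tx":-3.7,"ty":-0.7,"tz":-4.6,"twist":-1},{"tx":-4.4,"ty":-0.7,"tz":-5,"twist":-2},{"tx":-5,"ty":-0.7,"tz":-5.5,"twist":-3},{"tx":-5.7,"ty":-0.7,"tz":-6,"twist":-4},{"tx":-6.3,"ty":-0.7,"tz":-6.5,"twist":-5},{"tx":-6.3,"ty":-0.7,"tz":-6.5,"twist":-5}]'
python3 - <<'E'
from cell import env
import cv2,numpy as np
t=env.grab_frame('top')[:,:,::-1];w=env.grab_frame('scene')[:,:,::-1]
cv2.imwrite('pics/t7.png',np.hstack([cv2.resize(t,(400,300)),cv2.resize(w,(400,300))]))
cv2.imwrite('pics/t7c.png',cv2.resize(t[180:310,190:310],(553,600),interpolation=2))
E
```

```text
time: 8.85
tool_pos: [0.3569, 0.1665, 0.2385]
tcp_rot: [0.452, -0.453, 0.543, -0.543]
contact_force: [-0.5, 0.5, 0.8]
gripper_width: -0.0001
```

View pics/t7.png

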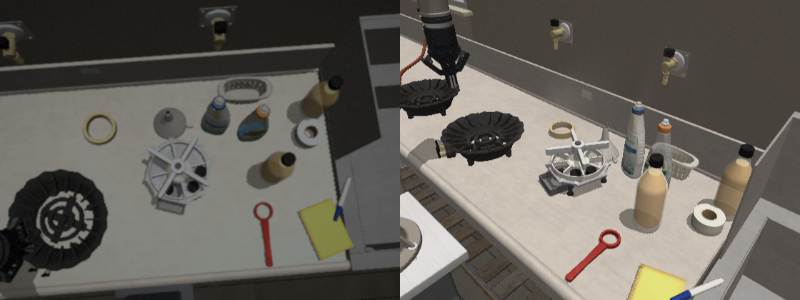

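View pics/t7c.png

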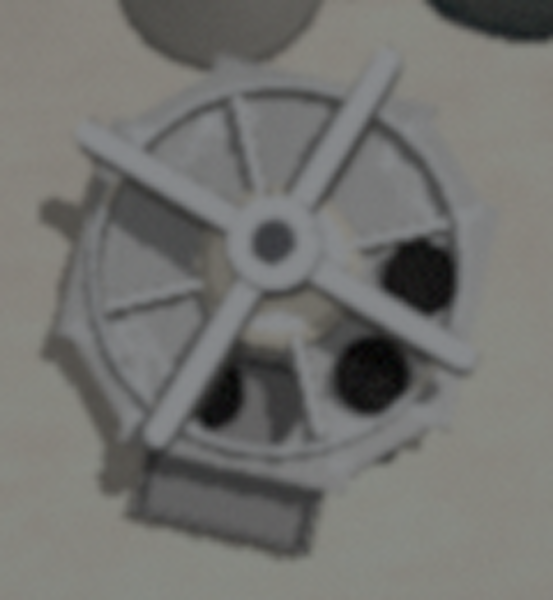

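```bash
python3 - <<'E'
from h import *
for z in (.022,.04,.069):
    d=ray('top',190+207/4.61,180+394/4.61,z)-h
    a=np.radians(160);print(z,d[:2]@[np.cos(a),np.sin(a)],d[:2]@[-np.sin(a),np.cos(a)])
E
```

```text
0.022 0.05869996820372929 -0.017671233720614826
0.04 0.0602490004197851 -0.01610533853982577
0.069 0.06274466343454162 -0.01358250741522119
```

```bash
python3 -c "
from cell import env
print(env.hand_in())"
```

```text
the job is handed in; nothing more can be done
None
```

The leading cap has dropped through the outlet into the catch tray, and the job is handed in at about 9 s. No verdict is given, so this rests on my own checks.

- **Push:** With the gripper shut, I pushed one spoke with the side of the fingertips and turned the wheel about 81° clockwise. I then backed off, lifted clear and moved the arm about 0.37 m away.
- **Leading cap:** The wrist and top cameras show it below the outlet and smaller than the caps on the deck, with the tray floor visible beside it. Its position from the two views differed by about 6 mm. Part of it is hidden under a spoke in both views. The two views agree slightly better at tray-floor height than at deck height, and a vane now stands where it would have to sit on the deck.
- **Other two caps:** Both are still up on the deck in their pockets.
- **Everything else:** The bystanders look to be where they started. Measured contact forces stayed within about 2 N at every reading.

One move command was refused because rows left out some of the four values, and nothing moved. I sent it again with all four.

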